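# Shut the masala box: inner flap down, then the lid

## Task

The cooking is done and the wooden masala box on the trolley still stands open. With your fingertips push its upright inner flap down until it lies flat over the side compartment, and only then push the raised lid over from behind until it is fully shut. Push only, without gripping the flap or the lid; do not drag or lift the box, and leave the jar, the tumbler and the spatula where they are.

Things in the scene. Friction and masses are not known exactly. Their poses are not given: they have to be found in the camera images.
- masala_box: dark wooden spice box, loose on the trolley, 3 kg in all, 200 mm deep (its x) by 290 mm wide (its y), 70 mm high without lid, walls 8 mm. Origin: centre of its underside; x points from its front to the lid's hinges, y towards the wall that carries the flap, z up. Inside: a 91 mm wide side compartment along the +y wall, a partition 53 mm high, then 9 round steel cups, 43 mm high
- flap (a joint): thin wooden inner flap, 182 mm (box x) by 85 by 4 mm, hinged along the box's x just inside the +y wall. 0 rad = flat over the side compartment, upper face 58 mm above the trolley top, 12 mm below the rim; pi/2 = upright, that face looking to +y (outwards); stop at 1.75. It begins near upright. Stiff hinge: stays where it is left, about 2 N near its free edge swings it
- lid (a joint): wooden lid, 200 by 290 by 10 mm, hinged along the top of the +x wall. 0 rad = shut on the rim, outer face 80 mm above the trolley top; pi/2 = upright, outer face looking to +x; stop at 1.9. It begins upright or leaning a little back, edge 0.27 m above the trolley top. Stiff hinge: stays where it is left, 3 to 4 N near its free edge swings it. It strikes the flap if that still stands
- flap_hinge (a point): middle of the flap's hinge line: box frame (0, 131, 54) mm; the line runs along the box's x. The flap's upper (outer) face lies 4 mm off the plane through the line
- flap_edge (a point): middle of the flap's free edge on its upper (outer) face, 85 mm from the hinge line; moves with the flap
- lid_hinge (a point): middle of the lid's hinge line: box frame (100, 0, 70) mm; the line runs along the box's y. The lid's inner face lies in the plane through the line, its outer face 10 mm off it
- lid_edge (a point): middle of the lid's free edge on its outer face, 200 mm from the hinge line; moves with the lid
- jar: transparent plastic jar with a blue twist cap, 80 mm across, 125 mm high, upright beside the box's -y wall; origin: centre of its underside
- tumbler: stainless tumbler, 72 mm across the rim, 100 mm high, upright beside the box's -y wall; origin: centre of its underside
- spatula: wooden spatula, 270 mm long, 56 mm wide at the blade, 10 mm high, lying on the trolley beside the box, along its +y wall; origin: underside, at the middle of its length, long axis x
There are look-alikes about, which are no part of the job. There is more than one size of the jar; the job needs the smaller. Several things look just like the tumbler: the one meant starts farthest to the robot's left.

How it is judged (in metres and radians):
On the way, in this order (a step that is already met when the one before it is completed fails the run):
1. the flap lies flat in the box while the lid still stands open (value of joint flap below 0.08 rad and value of joint lid above 1.2 rad), for 0.2 s.
2. the lid is shut over the flap (value of joint lid below 0.03 rad and value of joint flap below 0.08 rad), for 0.2 s.
At the end, for the whole second after the job is handed in: flap flat within 0.08 rad, lid shut within 0.03 rad (6 mm at its front edge), the box at rest, level and within 20 mm of where it stood, jar and tumbler upright, these and the spatula within 20 mm of where they were (all of step 2 and velocity of joint lid below 0.05 rad/s and distance of each of masala_box, jar, tumbler, spatula from where it was at the start of the episode below 0.02 m and angle between masala_box's own z axis and vertical below 0.05 rad and linear speed of masala_box below 0.02 m/s and angle between each of jar, tumbler's own z axis and vertical below 0.1 rad); the robot touches nothing.
It fails at once if the lid is swung down while the flap still stands (value of joint lid below 1.2 rad and value of joint flap above 0.3 rad).
It fails at once if the box is dragged by 20 mm, lifted or tipped (distance of masala_box from where it was at the start of the episode above 0.02 m or height (world z) of masala_box above 0.015 m or angle between masala_box's own z axis and vertical above 0.12 rad).
It fails at once if the jar, the tumbler or the spatula is moved by 20 mm or lifted (distance of any of jar, tumbler, spatula from where it was at the start of the episode above 0.02 m).
It fails at once if the lid or the flap is gripped between the fingers ((contact force between the fingers and lid above 1 N and z of the grasp point in the frame of lid_edge between -0.014 and 0.004 m and x of the grasp point in the frame of lid_edge above -0.013 m) or (contact force between the fingers and flap above 1 N and z of the grasp point in the frame of flap_edge between -0.008 and 0.004 m and y of the grasp point in the frame of flap_edge above -0.013 m)).
It also fails if it takes over 51 s, if anything falls off the work surface, if the arm or the gripper's body presses on something with over 40 N, if the wrist force passes 120 N, or if a joint passes its speed limit or range.

## Robot

A 6-joint arm with a two-finger parallel gripper is mounted at the origin on the work surface. World frame = base frame: x ahead of the robot, y to its left, z up, the work surface at z = 0. Lengths are in m, angles in degrees, forces in N, time in s.
With the tool pointing down it reaches from about 0.4 to 0.825 m from the base axis. Payload 7 kg.
Tool frame: the origin (TCP) lies at the very end of the fingers, on their centre line; the grasp point (between the pads) lies hold_point_z behind it (hold_point_z is the distance from the TCP to the grasp point, in m); z points along the fingers, y is the direction in which the jaws open and shut (so a half turn about z gives the same grasp; the last joint's range is limited). The gripper opens to 88 mm and grips with 3 to 60 N. Pads are 19 mm wide; open, the fingers measure 130 mm over their backs; the gripper's body (78 mm by 193 mm) begins 47 mm behind the grasp point.
Start: joints at [-50.472, 20.546, 0.682, 0, -70.136, -16.507], TCP at [0.264, -0.621, 0.227] pointing down, gripper open.
Joint ranges: [-176.03, 176.03], [-82.01, 121.73], [-58.28, 71.71], [-173.87, 95.51], [-174.79, -0.11], [-173.66, 173.66]. Speed limits (degrees/s): [136.94, 136.94, 172.46, 180, 180, 180].

## Interface

Orientations are given as [roll, pitch, yaw] about the fixed x, y, z axes, in that order (R = Rz(yaw) Ry(pitch) Rx(roll)).
In Python, from plant import get_obs, snapshot, close_job, hold_point_z gives the robot as it stands. The module is installed in compiled form; this text tells all that it offers.
- The arm moves only by the tool jog_arm, never from a script. Its argument "commands" is a list of rows, each a list of 4 numbers: the shift along the world's x, y, z in mm, then the turn about the world's z in degrees. In form: [[x, y, z, turn], ...]. A call has exactly 10 rows; each row shifts and turns the commanded pose from where the row before left it; what a row does not reach is not made up. A row lasts 1/12 s, in which the tool goes at most 41.7 mm and 7.16 degrees, less where a joint would pass 70% of its speed; a pose out of reach is approached as far as the arm can. A call is refused whole if a number of a shift passes 41.7 or a number of a turn 7.16, either way. A call with a gripper value outside its range is refused whole. "fingers" is the finger opening in mm, from 0 to 87.6, set as the call begins (left out, the last holds). The fingers move at their own pace and stop on an object; the grip force is fixed at half the most. Time passes only in rows, so rows that do not move let the fingers close, or fill a call up. It gives the time, the measured TCP pose, the force and the opening at its end, in the units of the state.
- get_obs(): the state, without advancing time (a new reading comes with each control period).
- snapshot(name): name is "scene" or "top" or "wrist"; returns a dict with "image" (480x640x3 uint8, red, green, blue), "fov_y" (degrees; the focal length in pixels is half the picture's height over the tangent of half this angle, whatever the lens; pixels are square), "cx", "cy" (the principal point, pixels), "rvec" (rotation vector, rad) and "tvec" (3), from world to camera coordinates, as OpenCV has them; the wrist camera has in their place "mount" (4x4, takes a point from camera to tool coordinates, whose origin is the TCP and whose axes are the flange's). Camera axes: x right, y down, z forward; pixel columns grow to the right and rows downward; lengths in m; the calibration is good to about 2 mm. The wrist camera is an equidistant fisheye: a pixel r from the principal point sees the ray r / f radians off the axis. A picture is of the moment at which its call begins: read the wrist's pose just before it. There is no depth.
- close_job(): hands the job in, once; it reports no verdict.
The state is a dict: "clock": time; "joint_pos": joint angles; "qvel": joint speeds; "tau": joint torques, N m; "tool_pos": TCP position; "orientation": TCP orientation; "force": force on the tool from outside, world axes, zero at the start; "moment": the same for the moment, N m; "opening": finger opening in m.
Only numpy, scipy, OpenCV 4.12 (cv2) and the standard library are available. Lean on these libraries where they do the work, as an engineer would, in place of code of your own. Each camera call takes 0.05 s, during which the arm holds its last target.

## Working session

There is one attempt and no reset: what is moved stays moved. The work goes in short steps, Python scripts to look and compute and a tool call to move; the robot and the scene stay as the last step left them, time stands still between calls to the robot, and variables do not carry over. Pictures are saved under pics/ and viewed, and the job is handed in when it is done.

Besides the shell and the picture viewer there is one more tool, called after ">>>" in YAML: its name, and indented under it one key for each argument. jog_arm: Moves the arm, as the interface text tells. Its arguments: {"type":"object","properties":{"commands":{"type":"array","items":{"type":"array","items":{"type":"number"}}},"fingers":{"type":"number"}},"required":["commands"]}

```bash
mkdir -p pics; cat > h.py <<'E'
import numpy as np, cv2
from plant import get_obs, snapshot, close_job, hold_point_z
def cam(s):
    f=s["image"].shape[0]/2/np.tan(np.radians(s["fov_y"])/2)
    K=np.array([[f,0,s["cx"]],[0,f,s["cy"]],[0,0,1.]])
    R=cv2.Rodrigues(np.array(s["rvec"],float))[0]; t=np.array(s["tvec"],float).reshape(3)
    return K,R,t
def onz(s,px,z):
    K,R,t=cam(s); c=-R.T@t; d=R.T@np.linalg.inv(K)@np.array([px[0],px[1],1.])
    return c+d*(z-c[2])/d[2]
def proj(s,P):
    K,R,t=cam(s); q=K@(R@np.asarray(P,float)+t); return q[:2]/q[2]
def save(s,n): cv2.imwrite("pics/"+n,cv2.cvtColor(s["image"],cv2.COLOR_RGB2BGR))
E
python3 - <<'E'
from h import *
import pickle
for n in ("scene","top"):
    s=snapshot(n); save(s,n+"0.png"); pickle.dump(s,open(n+"0.pkl","wb"))
    K,R,t=cam(s); print(n,K[0,0],-R.T@t,R[2])
print(get_obs(),hold_point_z)
E
```

```text
scene 624.8227382222431 [ 0.93765454 -0.57178125  0.81602508] [-0.35046991  0.60896657 -0.71156908]
top 498.0948386580538 [0.37639999 0.04066843 1.10632138] [ 0.20839068 -0.00792604 -0.97801355]
{'clock': 0.1, 'joint_pos': array([-5.04708450e+01,  2.05887358e+01,  6.40116789e-01, -1.74927220e-02,
       -7.01363702e+01, -1.65048653e+01]), 'qvel': array([-0.04283017, -0.09790088,  0.064023  ,  0.01934848,  0.00497849,
       -0.03389261]), 'tau': array([-1.01030222e-03, -5.84163165e+01,  2.93753386e+01,  7.01549068e+00,
        1.02046720e-02, -4.75706224e-05]), 'tool_pos': array([ 0.26379208, -0.62085251,  0.2257096 ]), 'orientation': array([ 1.79913840e+02, -8.37979161e-03, -1.56981660e+02]), 'force': array([-0.14399512,  0.65356   , -0.14420291]), 'moment': array([-0.03271767,  0.02013364, -0.01253331]), 'opening': 0.08817425029380045} 0.0188
```

View pics/scene0.png

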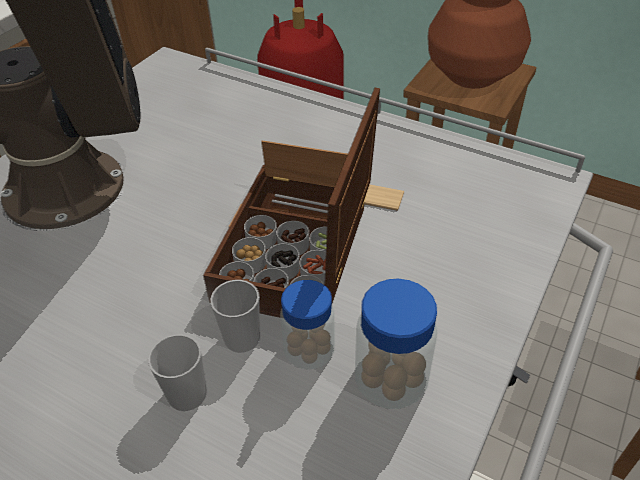

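View pics/top0.png

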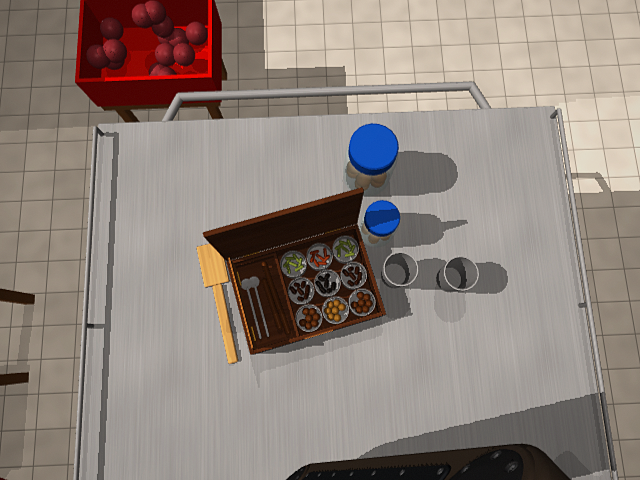

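The top view shows the box with the front rim from about (250,353) to (385,315). The lid stands at the back, with its free edge around (205,233)-(362,190). The flap is seen edge-on near (235,300), and the spatula is to its left. The candidates are:
- **Jars:** small (382,217), large (373,148).
- **Tumblers:** (400,268), (459,274). The leftmost, (400,268), is the one meant.

Next I'll make close crops and measure.

```bash
python3 - <<'E'
import pickle
from h import *
s=pickle.load(open("top0.pkl","rb"));c=cv2.cvtColor(s["image"],cv2.COLOR_RGB2BGR)[180:370,190:430]
cv2.imwrite("pics/topc.png",cv2.resize(c,(720,570),interpolation=cv2.INTER_CUBIC))
s=pickle.load(open("scene0.pkl","rb"));c=cv2.cvtColor(s["image"],cv2.COLOR_RGB2BGR)[80:320,190:420]
cv2.imwrite("pics/scenec.png",cv2.resize(c,None,fx=2.5,fy=2.5,interpolation=cv2.INTER_CUBIC))
E
```

```text
(no output)
```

View pics/topc.png

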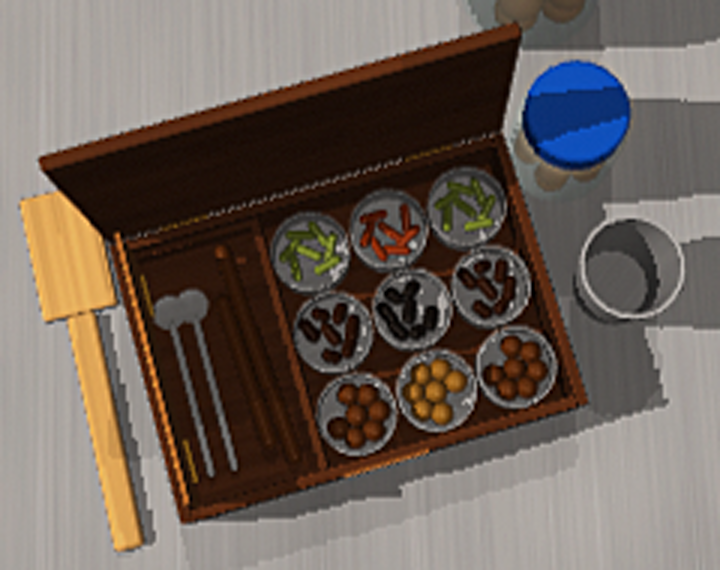

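View pics/scenec.png

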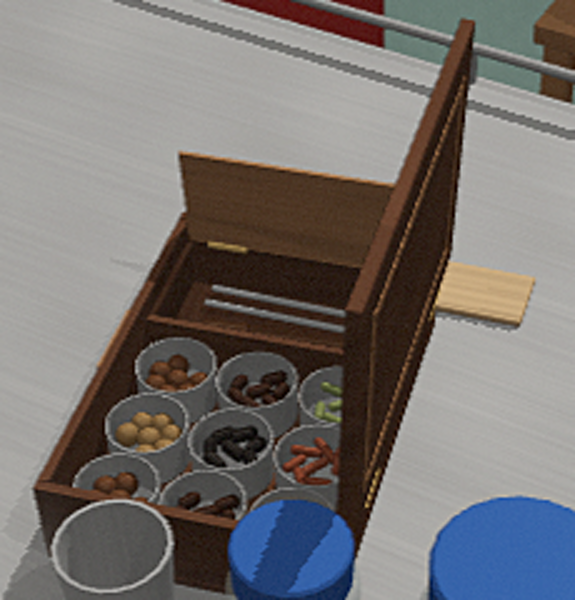

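```bash
python3 - <<'E'
import pickle
from h import *
s=pickle.load(open("top0.pkl","rb"))
P=lambda x,y:(190+x/3,180+y/3)
fl=onz(s,P(183,520),.07);fr=onz(s,P(583,404),.07);bl=onz(s,P(115,235),.07);br=onz(s,P(503,138),.07)
for n,p in zip(("fl","fr","bl","br"),(fl,fr,bl,br)):print(n,p)
print("w",np.linalg.norm(fl-fr),"d",np.linalg.norm(fl-bl),np.linalg.norm(fr-br))
y=(fl-fr)[:2];y/=np.linalg.norm(y);yaw=np.degrees(np.arctan2(-y[0],y[1]));print("yaw",yaw)
x=np.array([y[1],-y[0]]);o=(fl+fr)[:2]/2+.1*x;print("origin",o,"hinge mid",o+.1*x,(bl+br)/2)
T=lambda a,b,z:np.r_[o+a*x+b*y,z]
sc=pickle.load(open("scene0.pkl","rb"))
print("rim fr scene",proj(sc,T(-.1,-.145,.07)),"seen",(190+38/2.5,80+488/2.5))
print("fl scene",proj(sc,T(-.1,.145,.07)),"seen",(190+183/2.5,80+215/2.5))
# lid
for a in (90,95,100,105):
  t=np.radians(a)
  for nm,off in(("in",0),("out",.01)):
    pts=[T(.1+(-.2*np.cos(t))+off*np.sin(t),b,.07+.2*np.sin(t)+off*np.cos(t)) for b in(.145,-.145)]
    print(a,nm,[proj(s,p).round(1) for p in pts],[proj(sc,p).round(1) for p in pts])
print("top seen lid L outer",P(42,158),"inner?",P(45,170),"R",P(518,25),P(520,42),"scene R",(190+470/2.5,80+22/2.5),(190+350/2.5,80+312/2.5))
for a in (85,90,95,100):
  t=np.radians(a)
  q=[T(b,.131-.085*np.cos(t)+.004*np.sin(t),.054+.085*np.sin(t)+.004*np.cos(t)) for b in(-.091,.091)]
  print("flap",a,[proj(s,p).round(1) for p in q],[proj(sc,p).round(1) for p in q],q[0])
print("flap seen scene front top",(190+181/2.5,80+153/2.5),"top:",P(183,515),P(115,235))
for n,p,z in(("jar",(575,105),.125),("tum",(632,270),.1),("spL",(25,200),.005),("spBlade",(115,305),.01),("spEnd",(128,548),.01)):print(n,onz(s,P(*p),z))
print(np.array(snapshot("wrist")["mount"]).round(3))
E
```

```text
fl [0.36662477 0.18080467 0.07      ]
fr [ 0.4328194  -0.09475991  0.07      ]
bl [0.56414211 0.2260118  0.07      ]
br [ 0.62271769 -0.05073862  0.07      ]
w 0.2834035431231026 d 0.20262473639796152 0.1949339247292915
yaw 13.507357530849461
origin [0.49695608 0.0663794 ] hinge mid [0.59419007 0.08973642] [0.5934299  0.08763659 0.07      ]
rim fr scene [201.67831614 275.23063465] seen (205.2, 275.2)
fl scene [263.10336813 164.7273687 ] seen (263.2, 166.0)
90 in [array([204.7, 240.7]), array([366.3, 196.2])] [array([369.1,  86.8]), array([319.4, 203.3])]
90 out [array([203.3, 235.2]), array([364.6, 190.9])] [array([375.2,  87.6]), array([326.8, 204.6])]
95 in [array([202.5, 231.3]), array([363.3, 187.2])] [array([379.7,  88.7]), array([332.3, 206. ])]
95 out [array([201.3, 226. ]), array([361.6, 182.1])] [array([385.7,  90. ]), array([339.7, 207.9])]
100 in [array([200.5, 222.2]), array([360.4, 178.6])] [array([390.1,  91.4]), array([345.2, 209.6])]
100 out [array([199.5, 217.2]), array([358.7, 173.8])] [array([396.1,  93.1]), array([352.6, 211.9])]
105 in [array([198.8, 213.7]), arr
[... 655 characters left out ...]
6, 349.3]), array([222.1, 258.4])] [array([264. , 136.9]), array([361.2, 152.3])] [0.37521438 0.18357893 0.13832793]
flap 100 [array([241. , 350.4]), array([218.6, 259.5])] [array([265.4, 135.2]), array([362.2, 150.4])] [0.37350784 0.19068314 0.13701407]
flap seen scene front top (262.4, 141.2) top: (251.0, 351.66666666666663) (228.33333333333334, 258.3333333333333)
jar [ 0.63057669 -0.09602207  0.125     ]
tum [ 0.51980232 -0.13033128  0.1       ]
spL [0.60544984 0.30510896 0.005     ]
spBlade [0.52265869 0.2369404  0.01      ]
spEnd [0.3482417  0.22834042 0.01      ]
[[ 0.    -0.957 -0.289  0.078]
 [ 1.     0.    -0.001 -0.   ]
 [ 0.001 -0.289  0.957 -0.157]
 [ 0.     0.     0.     1.   ]]
```

Measurements agree with each other: box origin ≈ (0.497, 0.066), yaw 13.5°, lid ≈ 91°, flap ≈ 88°. The reach is fine. I'm moving towards the outside of the flap at a safe height with the fingers closed.

>>> jog_arm:
  commands:
    - [19,32,10,-1]
    - [19,32,10,-1]
    - [19,32,10,-1]
    - [19,32,10,-1]
    - [19,32,10,-1]
    - [19,32,10,-1]
    - [19,32,10,-1]
    - [19,32,10,-1]
    - [19,32,10,-1]
    - [19,32,10,-1]
  fingers: 0

```text
clock: 0.98
tool_pos: [0.4543, -0.2994, 0.3271]
orientation: [180.0, 0.0, -167.0]
force: [1.7, -0.8, 0.0]
opening: 0.0263
```

>>> jog_arm:
  commands:
    - [0,35,0,0]
    - [0,35,0,0]
    - [0,35,0,0]
    - [0,35,0,0]
    - [0,35,0,0]
    - [0,35,0,0]
    - [0,35,0,0]
    - [0,35,0,0]
    - [0,35,0,0]
    - [0,35,0,0]

```text
clock: 1.82
tool_pos: [0.4533, 0.0504, 0.3267]
orientation: [180.0, 0.0, -167.0]
force: [1.5, 0.5, 0.1]
opening: -0.0
```

>>> jog_arm:
  commands:
    - [0,27,0,0]
    - [0,27,0,0]
    - [0,27,0,0]
    - [0,27,0,0]
    - [-1,27,0,0]
    - [-1,27,0,0]
    - [-1,27,0,0]
    - [-1,4,-15,0]
    - [-1,0,-20,0]
    - [0,0,-20,0]

```text
clock: 2.65
tool_pos: [0.4486, 0.2426, 0.2708]
orientation: [180.0, 0.0, -166.9]
force: [-0.2, 0.2, -0.4]
opening: 0.0005
```

```bash
python3 - <<'E'
from h import *
import pickle
o=get_obs();print(o["tool_pos"],o["orientation"],o["force"])
for n in ("scene","wrist","top"):
    s=snapshot(n); save(s,n+"1.png")
    if n=="wrist":
        s["obs"]=o
        print(s["fov_y"],s["cx"],s["cy"])
    pickle.dump(s,open(n+"1.pkl","wb"))
E
```

```text
[0.4486407  0.24256904 0.27081565] [ 1.79975172e+02  1.29190366e-02 -1.66909684e+02] [-0.15260452  0.17523849 -0.37732656]
65.70646984690485 318.5481250617966 241.6741125691816
```

View pics/scene1.png

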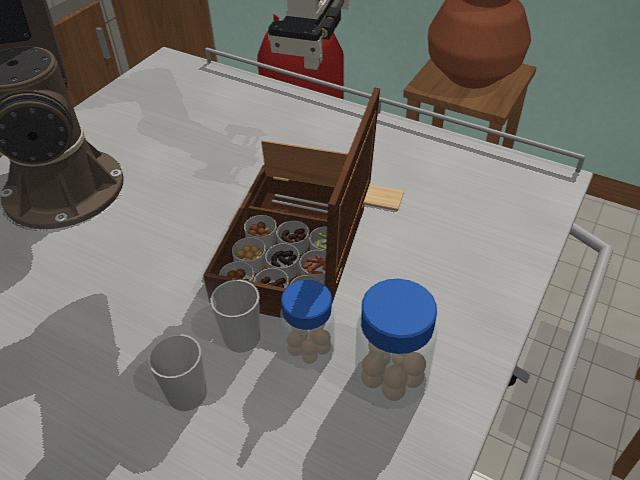

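View pics/wrist1.png

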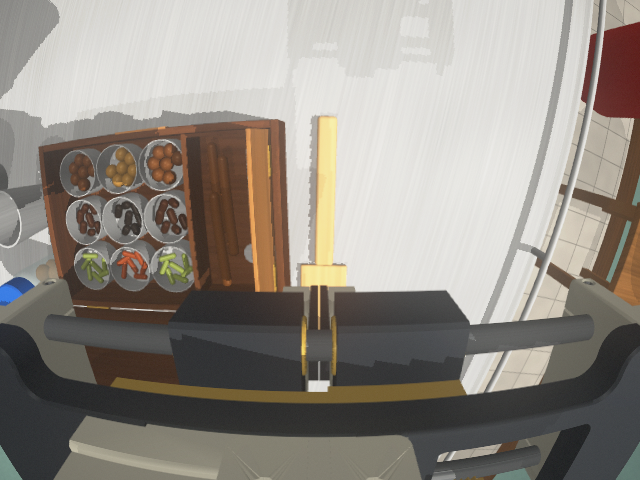

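The wrist view shows the flap upright, with its top edge as the orange strip x≈247-272, y≈128-290. The +y wall rim's front corner is at (284,121) and the spatula lies clear at (325,200). I'll cross-check the box with these pixels.

```bash
cat >> h.py <<'E'
from scipy.spatial.transform import Rotation as Ro
def wz(s,px,z):
    f=240/np.tan(np.radians(s["fov_y"])/2); d=np.array([px[0]-s["cx"],px[1]-s["cy"]]);r=np.hypot(*d);a=r/f
    v=np.r_[d/r*np.sin(a),np.cos(a)];M=np.array(s["mount"]);o=s["obs"]
    R=Ro.from_euler("xyz",o["orientation"],degrees=True).as_matrix();c=R@M[:3,3]+o["tool_pos"];v=R@M[:3,:3]@v
    return c+v*(z-c[2])/v[2]
E
python3 - <<'E'
from h import *
import pickle
s=pickle.load(open("wrist1.pkl","rb"))
fl=wz(s,(284,121),.07);fr=wz(s,(40,147),.07);print(fl,fr,np.linalg.norm(fl-fr))
y=(fl-fr)[:2];y/=np.linalg.norm(y);x=np.array([y[1],-y[0]]);print("yaw",np.degrees(np.arctan2(x[1],x[0])),"o",(fl+fr)[:2]/2+.1*x)
o=(fl+fr)[:2]/2+.1*x
for n,p in(("out",(268,128)),("in",(247,130)),("outback",(275,290)),("inback",(257,290))):
  q=wz(s,p,.139);d=q[:2]-o;print(n,q,"box",d@x,d@y)
tp=s["obs"]["tool_pos"][:2]-o;print("tcp box",tp@x,tp@y)
E
```

```text
[0.36881882 0.18983121 0.07      ] [ 0.43906543 -0.09508715  0.07      ] 0.2934502621967751
yaw 13.850046213646232 o [0.50103468 0.0713102 ]
out [0.377369   0.18556359 0.139     ] box -0.09272000797052371 0.14053482874713852
in [0.38211193 0.1697096  0.139     ] box -0.09191013429077403 0.12400641340697209
outback [0.50798059 0.21772023 0.139     ] box 0.041791830968402284 0.14049052466115117
inback [0.51173012 0.20254685 0.139     ] box 0.04180012019290139 0.12486072738015083
tcp box -0.009874433496899598 0.178821741489116
```

>>> jog_arm:
  commands:
    - [0,0,-20,0]
    - [0,0,-20,0]
    - [0,0,-20,0]
    - [0,0,-20,0]
    - [0,0,-20,0]
    - [0,0,-20,0]
    - [0,0,-16,0]
    - [0,0,-10,0]
    - [0,0,0,0]
    - [0,0,0,0]

```text
clock: 3.63
tool_pos: [0.4496, 0.2421, 0.1264]
orientation: [-180.0, 0.0, -167.0]
force: [-0.5, 0.7, 0.2]
opening: 0.0007
```

```bash
python3 - <<'E'
from h import *
o=get_obs();print(o["tool_pos"],o["force"])
s=snapshot("scene");cv2.imwrite("pics/s2.png",cv2.cvtColor(cv2.resize(s["image"][60:320,190:420],None,fx=2.3,fy=2.3),cv2.COLOR_RGB2BGR))
E
```

```text
[0.44955354 0.2420822  0.12644422] [-0.50380056  0.73564382  0.24678338]
```

View pics/s2.png

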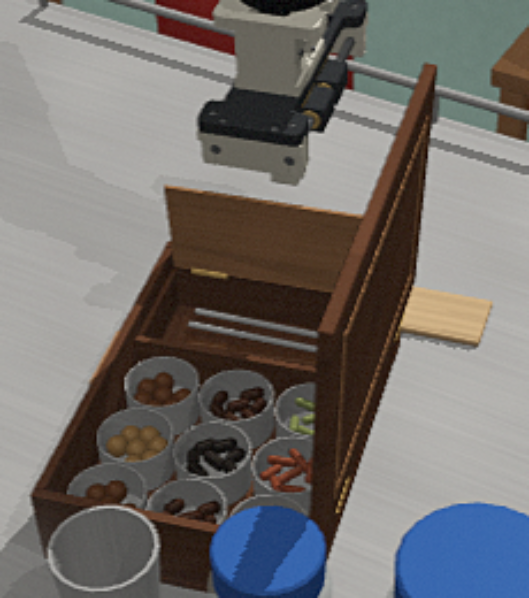

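>>> jog_arm:
  commands:
    - [1.2,-4.9,-3,0]
    - [1.2,-4.9,-3,0]
    - [1.2,-4.9,-2,0]
    - [1.2,-4.9,0,0]
    - [1.2,-4.9,0,0]
    - [1.2,-4.9,0,0]
    - [1.2,-4.9,0,0]
    - [1.2,-4.9,-1,0]
    - [0,0,0,0]
    - [0,0,0,0]

```text
clock: 4.52
tool_pos: [0.4586, 0.2022, 0.1166]
orientation: [-180.0, -0.0, -167.0]
force: [0.4, -1.1, 0.4]
opening: 0.0008
```

```bash
cat > shot.py <<'E'
from h import *
import sys,pickle
o=get_obs();print(o["tool_pos"],o["force"])
s=snapshot("scene");cv2.imwrite("pics/%s.png"%sys.argv[1],cv2.cvtColor(cv2.resize(s["image"][60:320,190:420],None,fx=2.3,fy=2.3),cv2.COLOR_RGB2BGR))
E
python3 shot.py s3
```

```text
[0.45861117 0.20218379 0.11655137] [ 0.43677356 -1.12192622  0.4196708 ]
```

View pics/s3.png

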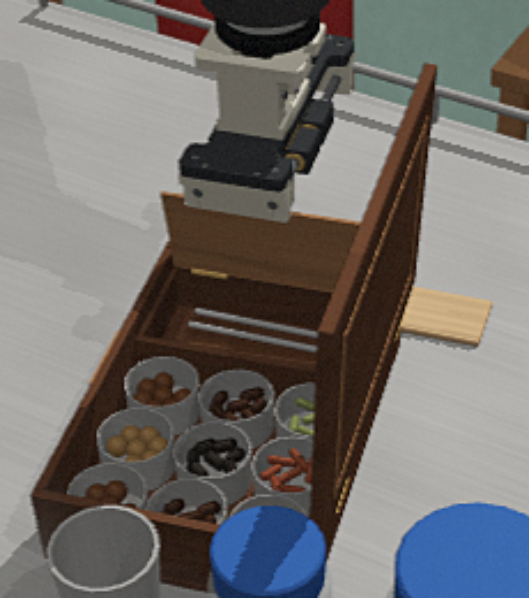

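Contact made: the flap has started to tilt and the force is 1.2 N. I'm following the arc.

>>> jog_arm:
  commands:
    - [1.2,-5.1,-1.5,0]
    - [1.2,-5.1,-1.5,0]
    - [1.2,-5.1,-1.5,0]
    - [1.2,-5.1,-1.5,0]
    - [1.1,-4.6,-3,0]
    - [1.1,-4.6,-3,0]
    - [1.1,-4.6,-3,0]
    - [0.8,-3.4,-4,0]
    - [0.8,-3.4,-4,0]
    - [0.8,-3.4,-4,0]

```text
clock: 5.4
tool_pos: [0.4692, 0.1576, 0.0891]
orientation: [-180.0, -0.0, -167.0]
force: [0.8, 0.7, 2.4]
opening: 0.0008
```

```bash
python3 shot.py s4
```

```text
[0.46915224 0.15761081 0.08913581] [0.75034278 0.73890799 2.35057232]
```

View pics/s4.png

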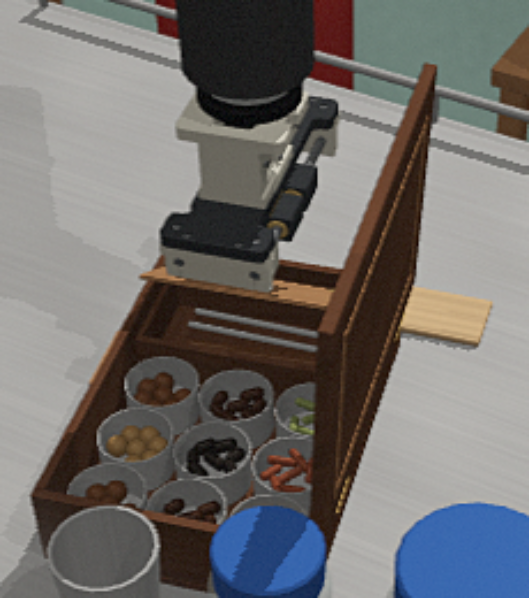

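>>> jog_arm:
  commands:
    - [0.5,-2.2,-4,0]
    - [0.5,-2.2,-4,0]
    - [0.5,-2.2,-4,0]
    - [0.4,-1.6,-4,0]
    - [0.3,-1.2,-4,0]
    - [0.2,-0.8,-4,0]
    - [0,0,-4,0]
    - [0,0,-3,0]
    - [0,0,-2,0]
    - [0,0,0,0]

```text
clock: 6.28
tool_pos: [0.4714, 0.1475, 0.0579]
orientation: [-179.9, -0.0, -166.9]
force: [-8.4, -3.9, 22.2]
opening: 0.0005
```

```bash
python3 shot.py s5
```

```text
[0.47136967 0.14753458 0.05793975] [-8.35372922 -3.88720702 22.17217503]
```

View pics/s5.png

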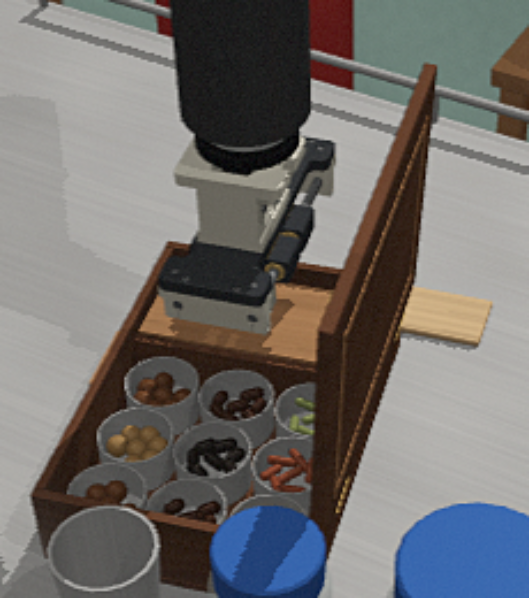

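The flap is flat over the compartment (TCP z 57.9 mm, against 58 expected). I'm lifting straight up and crossing over the lid.

>>> jog_arm:
  commands:
    - [0,0,5,0]
    - [0,0,20,0]
    - [0,0,34,0]
    - [0,0,34,0]
    - [0,0,34,0]
    - [0,0,34,0]
    - [0,0,34,0]
    - [0,0,34,0]
    - [0,0,34,0]
    - [0,0,34,0]

```text
clock: 7.17
tool_pos: [0.4709, 0.148, 0.355]
orientation: [180.0, -0.0, -167.0]
force: [1.1, -1.0, -0.9]
opening: 0.0004
```

>>> jog_arm:
  commands:
    - [5,0,0,0]
    - [20,-4,0,0]
    - [20,-4,0,0]
    - [20,-4,0,0]
    - [20,-4,0,0]
    - [20,-4,0,0]
    - [20,-5,0,0]
    - [20,-5,0,0]
    - [20,-5,0,0]
    - [15,-5,0,0]

```text
clock: 8.0
tool_pos: [0.6528, 0.108, 0.3519]
orientation: [180.0, -0.1, -167.0]
force: [-0.8, 0.0, -0.3]
opening: 0.0005
```

```bash
python3 - <<'E'
from h import *
import pickle
o=get_obs();print(o["tool_pos"],o["orientation"],o["force"])
for n in ("scene","wrist"):
    s=snapshot(n); save(s,n+"6.png"); s["obs"]=o
    pickle.dump(s,open(n+"6.pkl","wb"))
E
```

```text
[0.65277085 0.1079617  0.35189489] [ 1.79993716e+02 -8.88282200e-02 -1.66979719e+02] [-0.82571687  0.00162447 -0.34381722]
```

View pics/scene6.png

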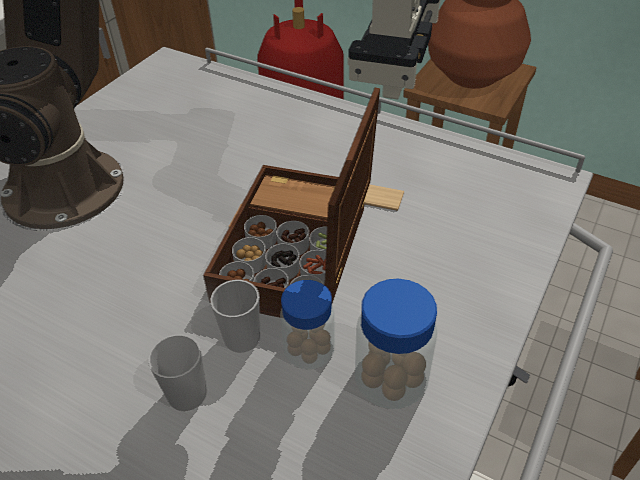

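View pics/wrist6.png

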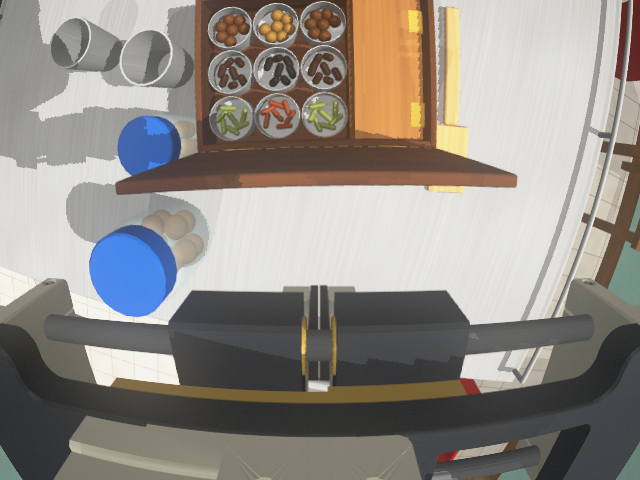

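```bash
python3 - <<'E'
from h import *
import pickle
s=pickle.load(open("wrist6.pkl","rb"))
x=np.array([.971,.237]);y=np.array([-.237,.971]);o=np.array([.5,.0705])
for n,p,z in(("top edge outer mid",(318,192),.27),("L",(517,180),.27),("R",(117,190),.27),("rim fl n/a bl",(432,147),.07),("br",(198,150),.07)):
  q=wz(s,p,z);d=q[:2]-o;print(n,q,d@x,d@y)
d=s["obs"]["tool_pos"][:2]-o;print(d@x,d@y)
E
```

```text
top edge outer mid [0.61409903 0.09815035 0.27      ] 0.11734328577768154 -0.00019298236062658116
L [0.57032208 0.23328257 0.27      ] 0.10686220964923122 0.1413955411261563
R [ 0.64174447 -0.04366849  0.27      ] 0.11057594473849951 -0.14445103890208846
rim fl n/a bl [0.55852477 0.22584446 0.07      ] 0.09364418564827696 0.13696909626890344
br [ 0.62542039 -0.04889276  0.07      ] 0.09348711740599001 -0.14565500066365564
0.15721891668526203 0.00016861973172559925
```

>>> jog_arm:
  commands:
    - [0,0,-15,0]
    - [0,0,-20,0]
    - [0,0,-20,0]
    - [0,0,-20,0]
    - [0,0,-20,0]
    - [0,0,-15,0]
    - [0,0,-7,0]
    - [-3,-0.7,0,0]
    - [-6,-1.5,0,0]
    - [-6,-1.5,0,0]

```text
clock: 8.93
tool_pos: [0.6363, 0.1044, 0.2376]
orientation: [180.0, 0.1, -167.0]
force: [-0.3, -0.2, 0.3]
opening: 0.0006
```

>>> jog_arm:
  commands:
    - [-6,-1.5,0,0]
    - [-6,-1.5,0,0]
    - [-6,-1.5,0,0]
    - [-6,-1.5,0,0]
    - [-6,-1.5,0,0]
    - [-6,-1.5,-0.5,0]
    - [-6,-1.5,-0.5,0]
    - [-6,-1.5,-1,0]
    - [-6,-1.5,-1,0]
    - [-6,-1.5,-1,0]

```text
clock: 9.77
tool_pos: [0.5758, 0.0891, 0.2324]
orientation: [-180.0, -0.0, -167.0]
force: [2.5, 1.3, 3.4]
opening: 0.0002
```

```bash
sed -i 's/60:320,190:420/40:320,170:440/;s/2.3/2.1/g' shot.py; python3 shot.py s7
```

```text
[0.57576787 0.08906514 0.23237881] [2.48485089 1.33661315 3.37042601]
```

View pics/s7.png

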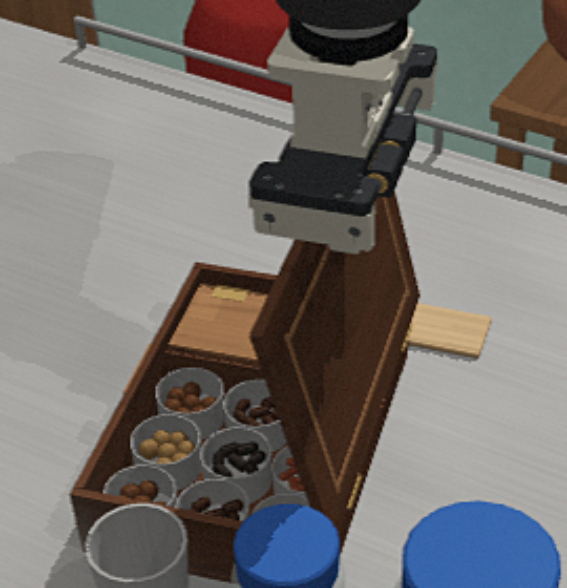

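The lid is turning smoothly (about 75°), the contact is on the finger tip, and the box has not moved.

>>> jog_arm:
  commands:
    - [-10.2,-2.5,-2.5,0]
    - [-10.2,-2.5,-3,0]
    - [-10.2,-2.5,-4,0]
    - [-10.2,-2.5,-4.5,0]
    - [-9.5,-2.3,-5.2,0]
    - [-8.9,-2.2,-5.7,0]
    - [-8.5,-2.1,-6.3,0]
    - [-8,-1.9,-6.8,0]
    - [-7.5,-1.8,-7.6,0]
    - [-7,-1.7,-8,0]

```text
clock: 10.65
tool_pos: [0.4848, 0.0666, 0.1783]
orientation: [-180.0, -0.1, -167.0]
force: [0.3, -0.9, 2.5]
opening: 0.0003
```

```bash
python3 shot.py s8
```

```text
[0.48477426 0.06662066 0.17825869] [ 0.32094852 -0.8830669   2.52319386]
```

View pics/s8.png

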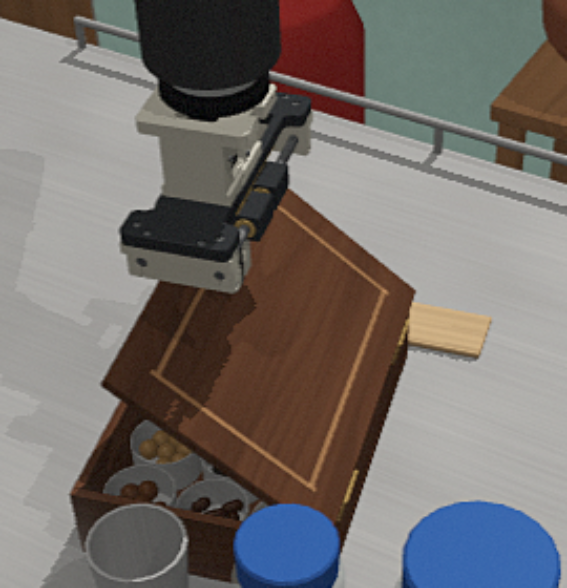

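>>> jog_arm:
  commands:
    - [-6,-1.5,-8.5,0]
    - [-6,-1.5,-8.5,0]
    - [-5.6,-1.3,-9.3,0]
    - [-5,-1.2,-9.6,0]
    - [-4.3,-1,-10,0]
    - [-3.6,-0.9,-10.1,0]
    - [-2.9,-0.7,-10.2,0]
    - [-2.1,-0.5,-9.5,0]
    - [-1.4,-0.3,-8,0]
    - [-0.6,-0.1,-6,0]

```text
clock: 11.53
tool_pos: [0.4475, 0.0577, 0.0879]
orientation: [-180.0, -0.1, -167.0]
force: [-0.7, -1.1, 1.6]
opening: 0.0004
```

>>> jog_arm:
  commands:
    - [0,0,-3,0]
    - [0,0,-3,0]
    - [0,0,-3,0]
    - [0,0,-2,0]
    - [0,0,0,0]
    - [0,0,0,0]
    - [0,0,0,0]
    - [0,0,0,0]
    - [0,0,0,0]
    - [0,0,0,0]

```text
clock: 12.37
tool_pos: [0.449, 0.0583, 0.0801]
orientation: [-180.0, 0.0, -166.9]
force: [-10.7, -0.2, 25.4]
opening: 0.0001
```

```bash
python3 shot.py s9
```

```text
[0.44895622 0.05832342 0.08005261] [-10.65796939  -0.18025433  25.42306513]
```

View pics/s9.png

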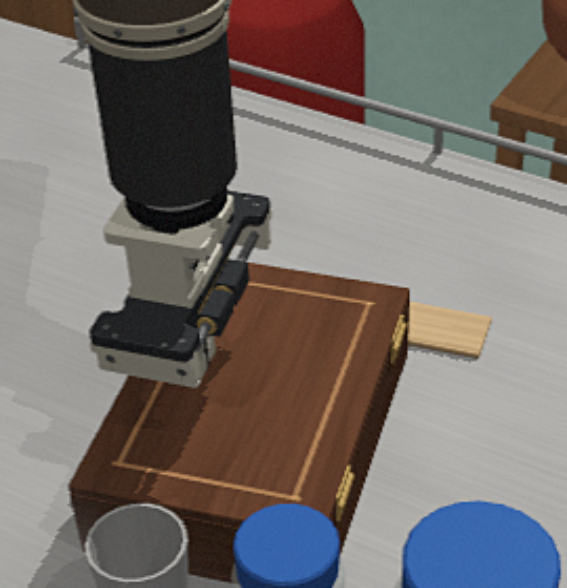

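The lid is shut (TCP z 80.05 mm, against 80 expected, at 25 N). I'm retreating upward and checking.

>>> jog_arm:
  commands:
    - [0,0,3,0]
    - [0,0,8,0]
    - [0,0,20,0]
    - [0,0,25,0]
    - [0,0,30,0]
    - [0,0,30,0]
    - [0,0,30,0]
    - [0,0,30,0]
    - [0,0,20,0]
    - [0,0,0,0]

```text
clock: 13.25
tool_pos: [0.451, 0.059, 0.2795]
orientation: [179.9, 0.5, -167.0]
force: [0.4, -0.5, -0.1]
opening: 0.0004
```

>>> jog_arm:
  commands:
    - [0,-20,0,0]
    - [0,-35,0,0]
    - [0,-35,0,0]
    - [0,-35,0,0]
    - [0,-35,0,0]
    - [0,-35,0,0]
    - [0,-35,0,0]
    - [0,-20,0,0]
    - [0,0,0,0]
    - [0,0,0,0]

```text
clock: 14.08
tool_pos: [0.4485, -0.1927, 0.2739]
orientation: [180.0, -0.0, -167.1]
force: [0.3, 1.0, -0.2]
opening: 0.0004
```

```bash
python3 - <<'E'
from h import *
import pickle
s=snapshot("top");save(s,"top9.png")
a=pickle.load(open("top0.pkl","rb"))["image"];b=s["image"]
o=get_obs();print(o["tool_pos"],o["force"])
sc=snapshot("scene");save(sc,"scene9.png")
a2=pickle.load(open("scene0.pkl","rb"))["image"]
print(onz(s,(251,353.3),.07))
def blue(i):
  h=cv2.cvtColor(i,cv2.COLOR_RGB2HSV);m=cv2.inRange(h,(105,150,60),(125,255,255));n,l,st,c=cv2.connectedComponentsWithStats(m)
  return [c[k].round(1) for k in range(1,n) if st[k,4]>200]
def wood(i):
  h=cv2.cvtColor(i,cv2.COLOR_RGB2HSV);m=cv2.inRange(h,(12,70,140),(25,255,255));n,l,st,c=cv2.connectedComponentsWithStats(m)
  return [(c[k].round(1),st[k,4]) for k in range(1,n) if st[k,4]>300]
print("jars",blue(a),blue(b),blue(a2),blue(sc["image"]));print(wood(a),wood(b))
E
```

```text
[ 0.44859559 -0.19192592  0.27404865] [-0.38405128  0.36728249 -0.34810707]
[0.36669071 0.18080379 0.07      ]
jars [array([372.4, 148. ]), array([381.8, 217.4])] [array([372.6, 148.5]), array([381.4, 206.2])] [array([398.2, 315.5]), array([306.2, 303.9])] [array([398.2, 315.5]), array([306.2, 303.9])]
[(array([217. , 291.1]), np.int32(1693))] [(array([217.1, 288.8]), np.int32(1803)), (array([264.3, 301.4]), np.int32(350))]
```

View pics/top9.png

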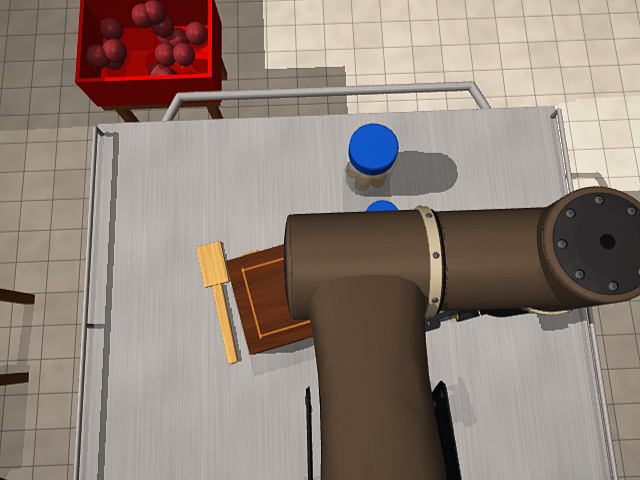

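View pics/scene9.png

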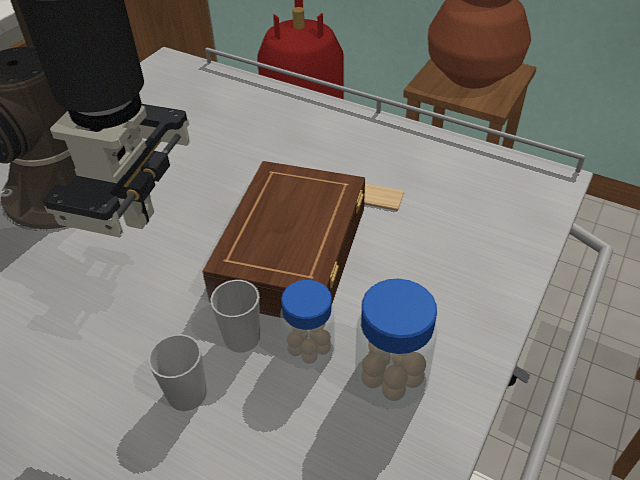

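The scene view shows the lid closed flush. The jar caps match their starting pixels to 0.1 px, and the tumblers and spatula look unchanged. The robot is clear of everything, so I'm handing in.

```bash
python3 -c "
from h import *
close_job()"
```

```text
the job is handed in; nothing more can be done
```

The flap is down flat and the lid is shut over it. I handed the job in at about 14 s of the 51 s allowed; no verdict was reported.

- **Flap:** I pushed it over from outside with closed fingertips. At the end the tip was at z 57.9 mm, against 58 mm expected, with about 24 N total on the wrist. The lid was still upright, and later pictures showed the flap flat.
- **Lid:** I crossed over the top and pushed it down from behind with the fingertips. The tip finished at z 80.05 mm, against 80 mm expected, with about 28 N total on the wrist. After the arm withdrew, the scene picture showed the lid flush.
- **Jars:** Both blue caps matched their starting positions in the scene view to within 0.1 px.
- **Box, tumblers and spatula:** I saw no shift, but I judged these by eye.
- **Checks that disagreed:** In the last top view the arm covered the tumblers and part of the small jar's cap. The cap's centre therefore appeared moved by 11 px. The spatula's centre also read 2 px off, because the raised lid had hidden part of its blade at the start.

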